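Vent and release the pressure cap of the steam cleaner

ROBOT

A 6-joint arm with a two-finger parallel gripper is mounted at the origin on a cart in front of the work surface, level with it; the furniture and walls round the work are solid. World frame = base frame: x ahead of the robot, y to its left, z up, the work surface at z = 0. Lengths are in m, angles in rad, forces in N, time in s.
With the tool pointing down it reaches from about 0.375 to 0.9 m from the base axis. Payload 3.1 kg.
Tool frame: the origin (TCP) lies at the very end of the fingers, on their centre line; the grasp point (between the pads) lies 19 mm behind it; z points along the fingers, y is the direction in which the jaws open and shut (so a half turn about z gives the same grasp; the last joint's range is limited). The gripper opens to 87 mm and grips with 3 to 60 N. Pads are 19 mm wide; open, the fingers measure 117 mm over their backs; the gripper's body (75 mm by 190 mm) begins 51 mm behind the grasp point.
Start: joints at [1.107, 0.527, 1.433, -0, 1.181, -0.178], TCP at [0.176, 0.6, 0.223] pointing down, gripper open.
Joint ranges: [-3.08, 3.08], [-0.75, 2.2], [0.22, 2.44], [-1.43, 4.57], [0, 2.65], [-2.85, 2.85]. Speed limits (rad/s): [2.79, 2.79, 3.14, 3.14, 3.14, 3.14].

INTERFACE

Orientations are given as a unit quaternion [x, y, z, w].
In Python, from rig import robot gives the robot as it stands. The module is installed in compiled form; this text tells all that it offers.
- The arm moves only by the tool send_rows, never from a script. Its argument "deltas" is a list of rows, each an object of numbers: "tx", "ty", "tz": the shift along the tool's x, y, z in cm; "rx", "ry", "rz": the turn, a rotation vector about the tool's x, y, z in rad. A call has 1 to 5 rows; each row is the pose to reach, as a shift and turn from the pose commanded when the call began, along the tool's axes at that moment; what a row does not reach only later rows make up. A row lasts 1/12 s, in which the tool goes at most 41.7 mm and 7.16 degrees, less where a joint would pass 70% of its speed; a pose out of reach is approached as far as the arm can. A call with a gripper value outside its range is refused whole. "claw" is the finger opening in cm, from 0 to 8.7, set as the call begins (left out, the last holds). The fingers move at their own pace and stop on an object; "squeeze" is the grip in N (left out, the last holds). Time passes only in rows, so rows that repeat a pose let the fingers close. It gives the time, the measured TCP pose, the force and the opening at its end, in the units of the state.
- robot.get_obs(): the state, without advancing time (a new reading comes with each control period).
- robot.camera(name): name is "scene" or "top" or "wrist"; returns a dict with "color" (400x640x3 uint8, red, green, blue), "z_map" (400x640 float32, m along the optical axis (not along the pixel's ray), 0 where there is no reading), "intrinsics" (3x3 intrinsics, pixels), "R" (3x3) and "t" (3): a world point X has camera coordinates R X + t; the wrist camera has in their place "tool_from_camera" (4x4, takes a point from camera to tool coordinates, whose origin is the TCP and whose axes are the flange's). Camera axes: x right, y down, z forward; pixel columns grow to the right and rows downward; lengths in m; the calibration is good to about 2 mm. A picture is of the moment at which its call begins: read the wrist's pose just before it.
- robot.hand_in(): hands the job in, once; it reports no verdict.
Trained networks look in the newest picture that a camera, given by its name, has taken for a name from the list of things; names that differ only in an ending like _2 or _b are one class to them, and where a whole thing is asked for, a point or a joint stands for the part that bears it (a point fixed in the world has none). Each returns a list of dicts, best first, with "p" (0 to 1); they miss things now and then, are a little off and sometimes report something else, mostly with a low value. They report only what shows in the picture. A call takes as long as a camera call. They do not tell look-alikes from the thing itself.
- robot.outline_of(label, camera): "pixels" (400x640 bool, what is visible of it) and "xy" ([column, row] in pixels, amid what is visible of it).
- robot.tip_of(label, camera): "xy" ([column, row] in pixels: a listed point, or the origin of a listed thing).
The state is a dict: "time": time; "q": joint angles; "joint_velocities": joint speeds; "joint_torque": joint torques, N m; "position": TCP position; "tool_rot": TCP orientation; "ft_force": force on the tool from outside, world axes, zero at the start; "moment": the same for the moment, N m; "grip_width": finger opening in m.
Only numpy, scipy, OpenCV 4.12 (cv2) and the standard library are available. Lean on these libraries where they do the work, as an engineer would, in place of code of your own. Each camera call takes 0.05 s, during which the arm holds its last target.

TASK

The little steam cleaner needs refilling, so release its red pressure cap. Turn the cap anticlockwise (seen from above) to its first stop without pushing it down and pause there for about a second so that any pressure can vent; then press it down, turn it on past the stop as far as it goes, and let go, so that the cap springs up and stays sitting loose on the neck. Leave the blue cap of the white water tank alone.

Things in the scene. Friction and masses are not known exactly. Their poses are not given: they have to be found in the camera images.
- red_cap_grip (a point): centre of the upright round grip hub on the red cap, on its turning axis. Hub: fluted, 30 mm across, 26 mm high, standing on the cap's flat round top (63 mm across), which lies 13 mm below this point; hub's top 13 mm above it (142 mm above the bench). White pointer line along -x. z is up; axes turn with the cap. It sits on the fixed steel steam cleaner, 94 mm across, with a black foot and a gauge.
- cap_turn (a joint): turn of the red cap, rad, growing anticlockwise from above. Starts locked at 0 to 0.1; first stop at about 0.6 (pointer at the yellow mark), passed only with the cap pressed down 4.5 mm or more. Held down it turns on to its end at 1.45 (green mark); beyond about 1.25 it is free to spring up, and once up it cannot turn back. Takes under 0.2 N m; at a stop the hub may slip in the fingers.
- cap_lift (a joint): height of the red cap, m, upward: 0 locked, -0.007 pressed right down, +0.006 sprung up and released. A spring pushes it up: it starts to go down at about 5 N and is right down at about 10 N. It only moves straight up and down and does not come off the neck.
- blue_cap (a joint): turn of the blue cap (same shape and height as the red one) on the fixed white plastic water tank, 100 mm across, beside the steam cleaner, on either side of it; rad, 0 closed, grows anticlockwise. To be left closed.
Things that resemble listed ones, but are neither listed nor needed, are in the scene too. Leave any orange look-alike of the part that bears red_cap_grip alone.

How it is judged:
On the way, in this order (a step that is already met when the one before it is completed fails the run):
1. the red cap is turned to its first stop and rests there for half a second, not pressed down (value of joint cap_turn between 0.45 and 0.85 rad and value of joint cap_lift above -0.003 m), for 0.5 s.
2. the red cap is pressed down by about 4 mm or more (value of joint cap_lift below -0.0035 m), for 0.1 s.
At the end, for the whole second after the job is handed in: The red cap is turned past its stop (beyond 1.05 rad) and has sprung up by more than 4 mm, sitting loose on the neck; the blue cap is still closed (turned less than 0.17 rad) (value of joint cap_turn above 1.05 rad and value of joint cap_lift above 0.004 m and value of joint blue_cap below 0.17 rad); the robot touches nothing.
It fails at once if the blue cap is turned by more than 0.17 rad (value of joint blue_cap above 0.17 rad).
It also fails if it takes over 35 s, if anything falls off the work surface, if the arm or the gripper's body presses on something with over 40 N, if the wrist force passes 120 N, or if a joint passes its speed limit or range.

## Working session

There is one attempt and no reset: what is moved stays moved. The work goes in short steps, Python scripts to look and compute and a tool call to move; the robot and the scene stay as the last step left them, time stands still between calls to the robot, and variables do not carry over. Pictures are saved under pics/ and viewed, and the job is handed in when it is done.

Besides the shell and the picture viewer there is one more tool, called after "Request:" as name(argument=value, ...) on one line, values as JSON. send_rows: Moves the arm, as the interface text tells. Its arguments: {"type":"object","properties":{"deltas":{"type":"array","items":{"type":"object","properties":{"tx":{"type":"number"},"ty":{"type":"number"},"tz":{"type":"number"},"rx":{"type":"number"},"ry":{"type":"number"},"rz":{"type":"number"}}}},"claw":{"type":"number"},"squeeze":{"type":"number"}},"required":["deltas"]}

```bash
mkdir -p pics; cat > h.py <<'E'
from rig import robot
import numpy as np, cv2
def save(c,n): cv2.imwrite('pics/'+n,c['color'][:,:,::-1])
def w(c,px,z=None):
    K=c['intrinsics'];u,v=px
    d=c['z_map'][int(round(v)),int(round(u))]
    ray=np.linalg.inv(K)@[u,v,1]
    if z is None: X=ray*d; return c['R'].T@(X-c['t'])
    o=-c['R'].T@c['t'];r=c['R'].T@ray
    return o+r*(z-o[2])/r[2]
E
python3 - <<'E'
from h import *
o=robot.get_obs();print({k:np.round(v,3) for k,v in o.items()})
for n in ['top','scene']:
    c=robot.camera(n);save(c,n+'1.png')
    for l in ['red_cap_grip','blue_cap']:
        for d in robot.tip_of(l,n): print(n,l,'tip',np.round(d['xy'],1),round(d['p'],2),np.round(w(c,d['xy'],.129 if l[0]=='r' else None),3))
        for d in robot.outline_of(l,n): print(n,l,'out',np.round(d['xy'],1),round(d['p'],2),d['pixels'].sum(),np.round(w(c,d['xy']),3))
E
```

```text
{'time': np.float64(0.0), 'q': array([ 1.107,  0.528,  1.434, -0.   ,  1.181, -0.179]), 'joint_velocities': array([-0.001,  0.   , -0.001, -0.001, -0.001, -0.002]), 'joint_torque': array([  0.   , -44.005, -17.659,   0.063,   0.058,  -0.   ]), 'position': array([0.175, 0.599, 0.222]), 'tool_rot': array([ 0.142,  0.99 , -0.001, -0.   ]), 'ft_force': array([-0.87 ,  0.707, -0.131]), 'moment': array([ 0.032, -0.058,  0.017]), 'grip_width': np.float64(0.087)}
top red_cap_grip tip [243.7 201.9] 0.93 [0.609 0.157 0.129]
top red_cap_grip tip [312.  194.3] 0.82 [0.635 0.012 0.129]
top red_cap_grip out [314.  198.9] 0.95 686 [0.622 0.007 0.142]
top red_cap_grip out [242.9 203.9] 0.89 674 [0.601 0.156 0.143]Traceback (most recent call last):
  File "<stdin>", line 6, in <module>
ValueError: it knows: red_cap_grip
```

```bash
python3 - <<'E'
from h import *
c=robot.camera('scene');save(c,'scene1.png')
for d in robot.tip_of('red_cap_grip','scene'): print(np.round(d['xy'],1),round(d['p'],2),np.round(w(c,d['xy'],.129),3))
for d in robot.outline_of('red_cap_grip','scene'): print(np.round(d['xy'],1),round(d['p'],2))
t=cv2.imread('pics/top1.png');cv2.imwrite('pics/topcrop.png',cv2.resize(t[140:260,180:380],None,fx=4,fy=4,interpolation=cv2.INTER_CUBIC))
E
```

```text
[319.3 189.8] 0.92 [0.623 0.014 0.129]
[272.8 161.1] 0.72 [0.609 0.177 0.129]
[272.8 168.2] 0.66
```

View pics/top1.png

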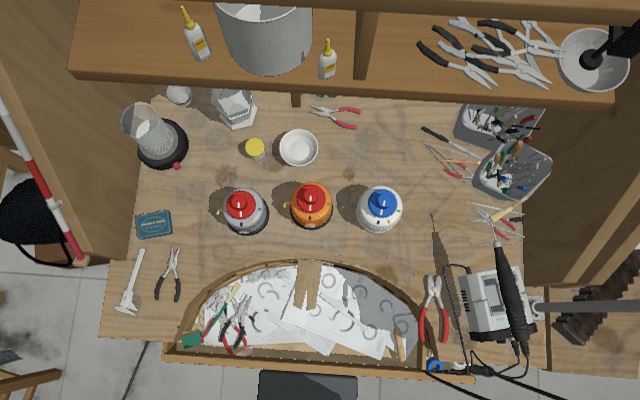

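View pics/topcrop.png

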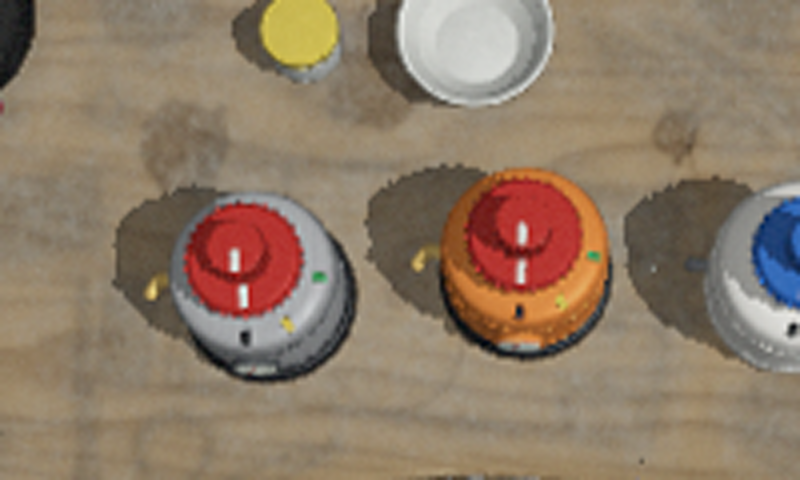

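View pics/scene1.png

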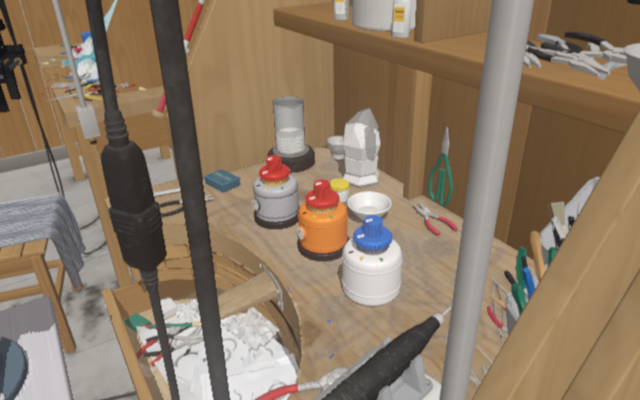

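Candidates are the steel-grey unit with a red cap at top-camera (243,202) and the orange unit with a red cap at (312,195). The grey one fits: steel body, black foot, gauge. The crop shows this and its white pointer at the black mark. The blue cap on the white tank is at (382,203). Next I check clearances and refine the hub position.

```bash
python3 - <<'E'
from h import *
c=robot.camera('top')
K=c['intrinsics'];z=c['z_map'];v,u=np.mgrid[:400,:640]
P=np.stack([(u-K[0,2])*z/K[0,0],(v-K[1,2])*z/K[1,1],z],-1)
W=(P-c['t'])@c['R']; W[z==0]=np.nan
np.save('W.npy',W)
# hub top: points 0.138..0.146 near
m=(abs(W[...,2]-.142)<.006)&(np.hypot(W[...,0]-.605,W[...,1]-.157)<.03)
print(m.sum(),np.nanmean(W[m],0),(np.nanmin(W[m],0)+np.nanmax(W[m],0))/2)
m=(abs(W[...,2]-.116)<.006)&(np.hypot(W[...,0]-.605,W[...,1]-.157)<.05)
(x,y),r=cv2.minEnclosingCircle(W[m][:,:2].astype(np.float32)); print('cap top',x,y,r,np.nanmean(W[m],0))
# tall things
for lo,hi in [(.2,.3),(.3,.45),(.45,.7)]:
    m=(W[...,2]>lo)&(W[...,2]<hi)&(W[...,1]>-.1)&(W[...,1]<.65)&(W[...,0]>.1)
    if m.sum(): print(lo,m.sum(),np.nanmin(W[m],0),np.nanmax(W[m],0))
for p in [(80,75),(200,75),(300,95),(360,90),(160,130),(240,110),(120,240)]: print(p,np.round(W[p[1],p[0]],3))
E
```

```text
164 [0.60491109 0.16533793 0.14216852] [0.60572881 0.16501251 0.14223793]
cap top 0.60578852891922 0.1661313772201538 0.03268817439675331 [0.60308654 0.16373315 0.1161099 ]
0.2 4553 [0.46253792 0.43681315 0.20000974] [0.83025077 0.46520828 0.29997173]
0.3 29875 [ 0.52090377 -0.09997312  0.30002355] [0.90849482 0.47004374 0.44999795]
0.45 11864 [ 0.61145216 -0.09998277  0.45001555] [0.8627102  0.46547017 0.62437076]
(80, 75) [0.763 0.422 0.369]
(200, 75) [0.768 0.209 0.386]
(300, 95) [0.904 0.061 0.04 ]
(360, 90) [ 0.761 -0.063  0.38 ]
(160, 130) [0.754 0.353 0.142]
(240, 110) [0.828 0.191 0.105]
(120, 240) [0.518 0.44  0.055]
```

Request:
send_rows(deltas=[{"tx": -3, "ty": -2.5, "tz": -0.5}, {"tx": -6, "ty": -5, "tz": -1}, {"tx": -9, "ty": -7.5, "tz": -1.5}, {"tx": -12, "ty": -10, "tz": -2}, {"tx": -15, "ty": -12.5, "tz": -2}], claw=8.7, squeeze=30)

```text
schema error: expected keys tx, ty, tz, rx, ry, rz
```

Request:
send_rows(deltas=[{"tx": -3, "ty": -2.5}, {"tx": -6, "ty": -5}, {"tx": -9, "ty": -7.5}, {"tx": -12.4, "ty": -8.9}, {"tx": -15.8, "ty": -10.3}])

```text
schema error: expected keys tx, ty, tz, rx, ry, rz
```

Request:
send_rows(deltas=[{"tx": -3, "ty": -2.5, "tz": -0.5, "rx": 0, "ry": 0, "rz": 0}, {"tx": -6, "ty": -5, "tz": -1, "rx": 0, "ry": 0, "rz": 0}, {"tx": -9, "ty": -7.5, "tz": -1.5, "rx": 0, "ry": 0, "rz": 0}, {"tx": -12, "ty": -10, "tz": -2, "rx": 0, "ry": 0, "rz": 0}, {"tx": -15, "ty": -12.5, "tz": -2, "rx": 0, "ry": 0, "rz": 0}], claw=8.7, squeeze=30)

```text
time: 0.77
position: [0.2854, 0.4368, 0.2436]
tool_rot: [0.141, 0.99, 0.001, 0.001]
ft_force: [1.0, 0.9, 0.2]
grip_width: 0.0867
```

Request:
send_rows(deltas=[{"tx": -3, "ty": -2.5, "tz": 0, "rx": 0, "ry": 0, "rz": 0}, {"tx": -6, "ty": -5, "tz": 0, "rx": 0, "ry": 0, "rz": 0}, {"tx": -9, "ty": -7.5, "tz": 0, "rx": 0, "ry": 0, "rz": 0}, {"tx": -12.4, "ty": -8.9, "tz": 0, "rx": 0, "ry": 0, "rz": 0}, {"tx": -15.8, "ty": -10.3, "tz": 0, "rx": 0, "ry": 0, "rz": 0}])

```text
time: 1.18
position: [0.4077, 0.2927, 0.2429]
tool_rot: [0.142, 0.99, 0.0, 0.0]
ft_force: [1.0, 1.1, -0.1]
grip_width: 0.0874
```

Request:
send_rows(deltas=[{"tx": -3.8, "ty": -1.1, "tz": 0, "rx": 0, "ry": 0, "rz": 0.12}, {"tx": -7.6, "ty": -2.2, "tz": 0, "rx": 0, "ry": 0, "rz": 0.24}, {"tx": -11.4, "ty": -3.4, "tz": 0, "rx": 0, "ry": 0, "rz": 0.36}, {"tx": -15.2, "ty": -4.5, "tz": 0, "rx": 0, "ry": 0, "rz": 0.48}, {"tx": -19, "ty": -5.6, "tz": 0, "rx": 0, "ry": 0, "rz": 0.6}])

```text
time: 1.6
position: [0.5751, 0.1859, 0.2427]
tool_rot: [0.431, 0.902, 0.0, 0.0]
ft_force: [0.5, 1.4, -0.1]
grip_width: 0.0871
```

```bash
cat >> h.py <<'E'
from scipy.spatial.transform import Rotation as Rt
def wc():
    o=robot.get_obs();c=robot.camera('wrist')
    T=np.eye(4);T[:3,:3]=Rt.from_quat(o['tool_rot']).as_matrix();T[:3,3]=o['position']
    M=T@c['tool_from_camera'];R=M[:3,:3].T;c['R']=R;c['t']=-R@M[:3,3]
    return o,c
def cloud(c):
    K=c['intrinsics'];z=c['z_map'];v,u=np.mgrid[:400,:640]
    P=np.stack([(u-K[0,2])*z/K[0,0],(v-K[1,2])*z/K[1,1],z],-1)
    W=(P-c['t'])@c['R']; W[z==0]=np.nan; return W
def hub(c,x=.605,y=.165):
    W=cloud(c)
    for zz,r in[(.142,.03),(.116,.045)]:
        m=(abs(W[...,2]-zz)<.006)&(np.hypot(W[...,0]-x,W[...,1]-y)<r)
        if m.sum()>5:
            (a,b),rr=cv2.minEnclosingCircle(W[m][:,:2].astype(np.float32));print(zz,m.sum(),'circ',round(a,4),round(b,4),round(rr,4),'mean',np.round(np.nanmean(W[m],0),4))
E
python3 - <<'E'
from h import *
o,c=wc();save(c,'w1.png');print(o['position'],o['tool_rot'],o['q'])
hub(c)
for d in robot.tip_of('red_cap_grip','wrist'): print(np.round(d['xy'],1),round(d['p'],2),np.round(w(c,d['xy'],.129),4))
E
```

```text
[0.57513547 0.18588904 0.24265041] [4.31005491e-01 9.02349298e-01 1.02294722e-04 7.77108932e-06] [ 1.27834915e-01  4.77739904e-01  1.46376552e+00  1.75350323e-04
  1.19996318e+00 -5.51811374e-01]
0.142 758 circ 0.6072 0.1664 0.0157 mean [0.6054 0.1683 0.1427]
0.116 1790 circ 0.6072 0.1663 0.0326 mean [0.601  0.1731 0.1164]
[333.2 235.6] 0.58 [0.6076 0.1623 0.129 ]
```

View pics/w1.png

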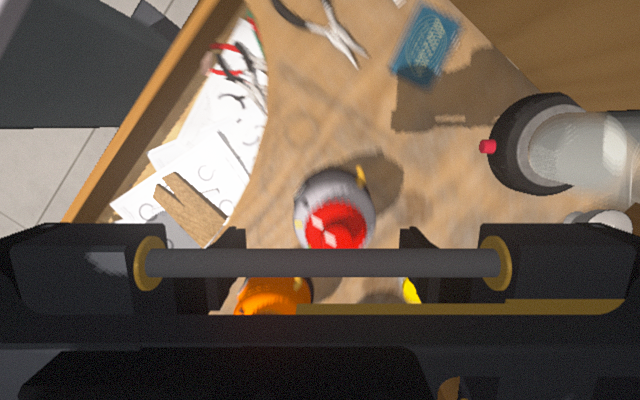

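The wrist picture shows the steel unit with the red cap at (335,228). The cap-top circle fit gives an axis at (0.607, 0.166), which agrees with the top camera to within 1–2 mm. Moving over it.

Request:
send_rows(deltas=[{"tx": -1.8, "ty": 0.6, "tz": 0, "rx": 0, "ry": 0, "rz": 0.1}, {"tx": -3.5, "ty": 1.2, "tz": 0, "rx": 0, "ry": 0, "rz": 0.2}, {"tx": -3.5, "ty": 1.2, "tz": 2.5, "rx": 0, "ry": 0, "rz": 0.2}, {"tx": -3.5, "ty": 1.2, "tz": 5, "rx": 0, "ry": 0, "rz": 0.2}, {"tx": -3.5, "ty": 1.2, "tz": 7.5, "rx": 0, "ry": 0, "rz": 0.2}])

```text
time: 2.12
position: [0.6052, 0.168, 0.1672]
tool_rot: [0.516, 0.857, 0.0, 0.0]
ft_force: [0.2, -0.9, 1.0]
grip_width: 0.0871
```

```bash
python3 - <<'E'
from h import *
o,c=wc();save(c,'w2.png');print(o['position'],o['tool_rot'],o['q'],o['ft_force'])
hub(c)
c=robot.camera('top');save(c,'t2.png');hub(c)
t=cv2.imread('pics/t2.png');cv2.imwrite('pics/t2c.png',cv2.resize(t[140:260,180:380],None,fx=4,fy=4,interpolation=cv2.INTER_CUBIC))
E
```

```text
[0.60524806 0.16797822 0.16719519] [5.15971679e-01 8.56605410e-01 4.46734783e-04 4.46017016e-04] [ 9.29794792e-02  5.94746292e-01  1.47831806e+00  2.16946098e-04
  1.06728015e+00 -3.93637970e-01] [ 0.23914417 -0.93866051  1.00117261]
0.142 1532 circ 0.6073 0.1663 0.0157 mean [0.6063 0.1682 0.1427]
0.116 3306 circ 0.6076 0.1663 0.0325 mean [0.6032 0.1742 0.1165]
0.116 29 circ 0.6177 0.1421 0.0146 mean [0.6169 0.14   0.1147]
```

View pics/w2.png

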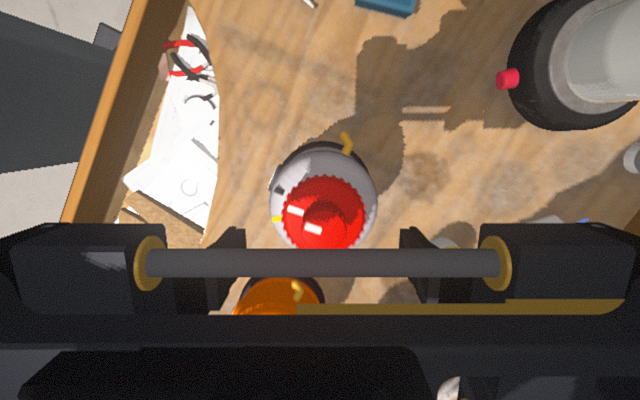

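View pics/t2c.png

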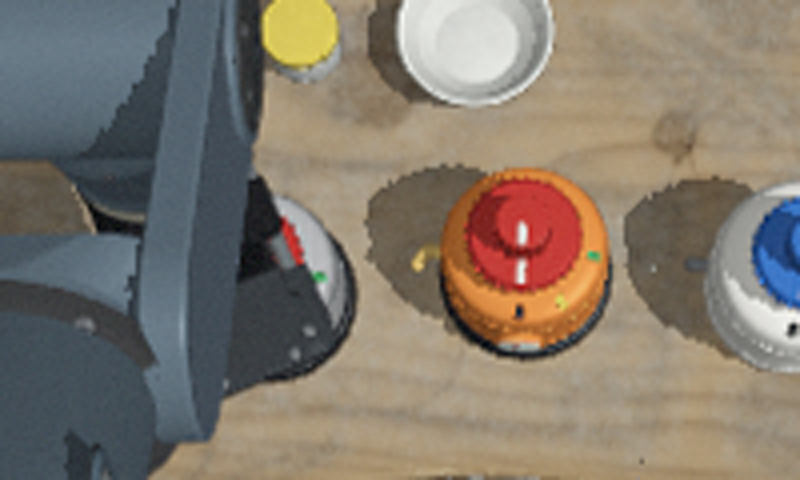

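Request:
send_rows(deltas=[{"tx": -0.25, "ty": 0.1, "tz": 1, "rx": 0, "ry": 0, "rz": 0}, {"tx": -0.25, "ty": 0.1, "tz": 2.2, "rx": 0, "ry": 0, "rz": 0}, {"tx": -0.25, "ty": 0.1, "tz": 3.4, "rx": 0, "ry": 0, "rz": 0}, {"tx": -0.25, "ty": 0.1, "tz": 4.5, "rx": 0, "ry": 0, "rz": 0}, {"tx": -0.25, "ty": 0.1, "tz": 4.6, "rx": 0, "ry": 0, "rz": 0}], claw=5.5)

```text
time: 2.63
position: [0.6057, 0.166, 0.1193]
tool_rot: [0.516, 0.856, -0.001, -0.002]
ft_force: [-1.3, -0.8, -0.3]
grip_width: 0.0615
```

Request:
send_rows(deltas=[{"tx": 0, "ty": 0, "tz": 0, "rx": 0, "ry": 0, "rz": 0}, {"tx": 0, "ty": 0, "tz": 0, "rx": 0, "ry": 0, "rz": 0}, {"tx": 0, "ty": 0, "tz": 0, "rx": 0, "ry": 0, "rz": 0}, {"tx": 0, "ty": 0, "tz": 0, "rx": 0, "ry": 0, "rz": 0}, {"tx": 0, "ty": 0, "tz": 0, "rx": 0, "ry": 0, "rz": 0}], claw=2.5, squeeze=30)

```text
time: 3.05
position: [0.6076, 0.1661, 0.1222]
tool_rot: [0.516, 0.856, 0.0, 0.0]
ft_force: [0.2, -1.1, 0.1]
grip_width: 0.0301
```

```bash
python3 - <<'E'
from h import *
o,c=wc();save(c,'w3.png');print({k:np.round(v,4) for k,v in o.items()})
hub(c)
E
```

```text
{'time': np.float64(3.05), 'q': array([ 0.0898,  0.6546,  1.5072,  0.    ,  0.9786, -0.3962]), 'joint_velocities': array([ 0.0011,  0.0018,  0.0016, -0.0068,  0.0189,  0.0006]), 'joint_torque': array([-3.60000e-03, -4.62418e+01, -1.44911e+01,  4.83000e-02,
        5.55000e-02, -4.00000e-04]), 'position': array([0.6076, 0.1661, 0.1222]), 'tool_rot': array([5.162e-01, 8.565e-01, 4.000e-04, 5.000e-04]), 'ft_force': array([ 0.2318, -1.09  ,  0.079 ]), 'moment': array([-0.1191,  0.1609, -0.0367]), 'grip_width': np.float64(0.0301)}
0.142 1501 circ 0.6034 0.174 0.0246 mean [0.6039 0.1725 0.1422]
0.116 3450 circ 0.6075 0.1659 0.0327 mean [0.5997 0.1805 0.1163]
```

View pics/w3.png

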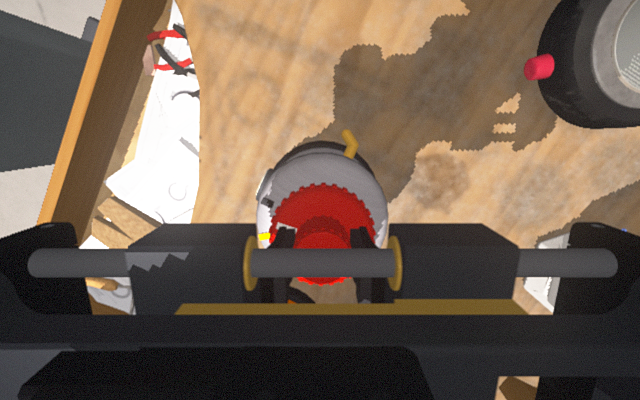

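Gripped: opening 30.1 mm, no vertical force. Turning anticlockwise to the first stop.

Request:
send_rows(deltas=[{"tx": 0, "ty": 0, "tz": 0, "rx": 0, "ry": 0, "rz": -0.1}, {"tx": 0, "ty": 0, "tz": 0, "rx": 0, "ry": 0, "rz": -0.2}, {"tx": 0, "ty": 0, "tz": 0, "rx": 0, "ry": 0, "rz": -0.3}, {"tx": 0, "ty": 0, "tz": 0, "rx": 0, "ry": 0, "rz": -0.4}, {"tx": 0, "ty": 0, "tz": 0, "rx": 0, "ry": 0, "rz": -0.5}])

```text
time: 3.52
position: [0.6076, 0.1662, 0.1222]
tool_rot: [0.286, 0.958, 0.0, 0.0]
ft_force: [0.5, 1.1, 1.9]
grip_width: 0.0292
```

Request:
send_rows(deltas=[{"tx": 0, "ty": 0, "tz": 0, "rx": 0, "ry": 0, "rz": -0.05}, {"tx": 0, "ty": 0, "tz": 0, "rx": 0, "ry": 0, "rz": -0.1}, {"tx": 0, "ty": 0, "tz": 0, "rx": 0, "ry": 0, "rz": -0.1}, {"tx": 0, "ty": 0, "tz": 0, "rx": 0, "ry": 0, "rz": -0.1}, {"tx": 0, "ty": 0, "tz": 0, "rx": 0, "ry": 0, "rz": -0.1}])

```text
time: 3.93
position: [0.6075, 0.1663, 0.1221]
tool_rot: [0.241, 0.971, 0.0, 0.0]
ft_force: [-0.4, 1.0, 3.4]
grip_width: 0.0292
```

```bash
python3 - <<'E'
from h import *
o,c=wc();save(c,'w4.png');print({k:np.round(v,4) for k,v in o.items()})
hub(c)
i=cv2.imread('pics/w4.png');cv2.imwrite('pics/w4c.png',cv2.resize(i[130:310,210:430],None,fx=3,fy=3,interpolation=cv2.INTER_CUBIC))
E
```

```text
{'time': np.float64(3.9333), 'q': array([ 8.9800e-02,  6.5470e-01,  1.5073e+00,  7.0000e-04,  9.7880e-01,
       -9.9470e-01]), 'joint_velocities': array([ 0.0005, -0.0008, -0.0003, -0.0026,  0.0002, -0.0072]), 'joint_torque': array([ -0.0985, -44.2222, -14.0198,  -0.4491,  -0.1452,  -0.47  ]), 'position': array([0.6075, 0.1663, 0.1221]), 'tool_rot': array([2.410e-01, 9.705e-01, 4.000e-04, 3.000e-04]), 'ft_force': array([-0.4114,  0.9902,  3.3767]), 'moment': array([ 0.0999,  0.1205, -0.4335]), 'grip_width': np.float64(0.0292)}
0.142 1484 circ 0.5994 0.1701 0.0242 mean [0.6007 0.1693 0.1422]
0.116 3445 circ 0.6074 0.1658 0.0329 mean [0.5928 0.1735 0.1163]
```

View pics/w4c.png

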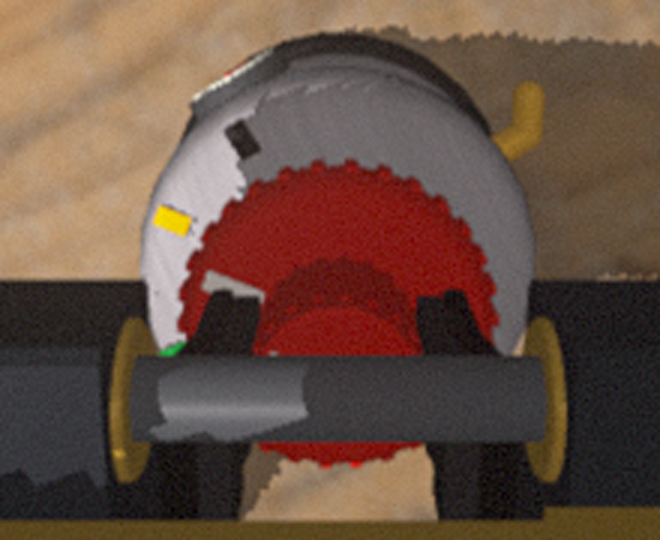

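```bash
python3 - <<'E'
from h import *
o,c=wc();W=cloud(c)
for n,p in [('ptr',(285,224)),('ptr',(290,226)),('ptr',(295,228)),('yel',(267,203)),('blk',(290,176)),('grn',(268,247))]:
    X=W[p[1],p[0]];print(n,np.round(X,3),round(np.degrees(np.arctan2(X[1]-.1663,X[0]-.6075)),1))
E
```

```text
ptr [0.588 0.151 0.118] -142.2
ptr [0.591 0.153 0.117] -141.5
ptr [0.592 0.157 0.123] -148.6
yel [0.576 0.141 0.092] -140.9
blk [0.568 0.163 0.092] -175.8
grn [0.586 0.149 0.154] -140.5
```

The pointer is at −142°, beside the yellow mark at −141°, and the black mark is at −176°, so the cap is at its first stop. It isn't pressed down. Pausing.

Request:
send_rows(deltas=[{"tx": 0, "ty": 0, "tz": -0.03, "rx": 0, "ry": 0, "rz": 0}, {"tx": 0, "ty": 0, "tz": -0.03, "rx": 0, "ry": 0, "rz": 0}, {"tx": 0, "ty": 0, "tz": -0.03, "rx": 0, "ry": 0, "rz": 0}, {"tx": 0, "ty": 0, "tz": -0.03, "rx": 0, "ry": 0, "rz": 0}, {"tx": 0, "ty": 0, "tz": -0.03, "rx": 0, "ry": 0, "rz": 0}])

```text
time: 4.45
position: [0.6074, 0.1663, 0.1221]
tool_rot: [0.24, 0.971, 0.0, 0.0]
ft_force: [-0.7, 0.7, 4.5]
grip_width: 0.0291
```

Request:
send_rows(deltas=[{"tx": 0, "ty": 0, "tz": 0, "rx": 0, "ry": 0, "rz": 0}, {"tx": 0, "ty": 0, "tz": 0, "rx": 0, "ry": 0, "rz": 0}, {"tx": 0, "ty": 0, "tz": 0, "rx": 0, "ry": 0, "rz": 0}, {"tx": 0, "ty": 0, "tz": 0, "rx": 0, "ry": 0, "rz": 0}, {"tx": 0, "ty": 0, "tz": 0, "rx": 0, "ry": 0, "rz": 0}])

```text
time: 4.87
position: [0.6075, 0.1663, 0.1221]
tool_rot: [0.24, 0.971, 0.0, 0.0]
ft_force: [-0.3, 1.9, 5.8]
grip_width: 0.0291
```

Request:
send_rows(deltas=[{"tx": 0, "ty": 0, "tz": 0, "rx": 0, "ry": 0, "rz": 0.03}, {"tx": 0, "ty": 0, "tz": 0, "rx": 0, "ry": 0, "rz": 0.03}, {"tx": 0, "ty": 0, "tz": 0, "rx": 0, "ry": 0, "rz": 0.03}, {"tx": 0, "ty": 0, "tz": 0, "rx": 0, "ry": 0, "rz": 0.03}, {"tx": 0, "ty": 0, "tz": 0, "rx": 0, "ry": 0, "rz": 0.03}])

```text
time: 5.28
position: [0.6074, 0.1663, 0.1221]
tool_rot: [0.253, 0.967, -0.0, 0.0]
ft_force: [-0.2, 2.1, 4.0]
grip_width: 0.0296
```

```bash
python3 - <<'E'
from h import *
o,c=wc();hub(c);W=cloud(c)
for p in [(290,226),(320,200),(267,203)]: print(np.round(W[p[1],p[0]],4))
print(o['moment'],o['ft_force'],o['position'])
E
```

```text
0.142 1480 circ 0.5989 0.1703 0.0244 mean [0.6008 0.1694 0.1422]
0.116 3449 circ 0.6073 0.1659 0.0326 mean [0.593  0.174  0.1163]
[0.5905 0.1537 0.1179]
[0.5855 0.1765 0.1178]
[0.5757 0.1419 0.0922]
[ 0.33514089  0.05005024 -0.09136373] [-0.17187129  2.12761177  4.01589073] [0.60743242 0.16625306 0.12207037]
```

Request:
send_rows(deltas=[{"tx": 0, "ty": 0, "tz": 0.2, "rx": 0, "ry": 0, "rz": 0}, {"tx": 0, "ty": 0, "tz": 0.4, "rx": 0, "ry": 0, "rz": 0}, {"tx": 0, "ty": 0, "tz": 0.6, "rx": 0, "ry": 0, "rz": 0}, {"tx": 0, "ty": 0, "tz": 0.7, "rx": 0, "ry": 0, "rz": 0}, {"tx": 0, "ty": 0, "tz": 0.7, "rx": 0, "ry": 0, "rz": 0}], squeeze=40)

```text
time: 5.75
position: [0.6075, 0.1663, 0.1157]
tool_rot: [0.253, 0.967, -0.0, 0.0]
ft_force: [-2.0, 1.8, 9.2]
grip_width: 0.0288
```

```bash
python3 - <<'E'
from h import *
o,c=wc();W=cloud(c);hub(c)
for p in [(290,226),(320,200),(320,205),(267,203)]: print(np.round(W[p[1],p[0]],4))
print(o['moment'],o['ft_force'],o['position'],o['grip_width'])
E
```

```text
0.142 1084 circ 0.5987 0.1707 0.0251 mean [0.6021 0.169  0.1385]
0.116 2525 circ 0.6067 0.1664 0.0297 mean [0.5939 0.1736 0.1119]
[0.5905 0.1538 0.1117]
[0.5858 0.1764 0.1103]
[0.5882 0.175  0.1108]
[0.5752 0.1431 0.0898]
[ 0.33005025  0.35652862 -0.05293003] [-1.98743156  1.76364541  9.24268347] [0.60747088 0.16626429 0.11570922] 0.028825896294152432
```

The cap is pressed about 6 mm. Turning on while holding it down.

Request:
send_rows(deltas=[{"tx": 0, "ty": 0, "tz": 0.05, "rx": 0, "ry": 0, "rz": -0.1}, {"tx": 0, "ty": 0, "tz": 0.05, "rx": 0, "ry": 0, "rz": -0.2}, {"tx": 0, "ty": 0, "tz": 0.05, "rx": 0, "ry": 0, "rz": -0.3}, {"tx": 0, "ty": 0, "tz": 0.05, "rx": 0, "ry": 0, "rz": -0.4}, {"tx": 0, "ty": 0, "tz": 0.05, "rx": 0, "ry": 0, "rz": -0.5}])

```text
time: 6.22
position: [0.6075, 0.1664, 0.1156]
tool_rot: [0.004, 1.0, -0.0, 0.001]
ft_force: [-2.5, 2.0, 10.3]
grip_width: 0.0291
```

Request:
send_rows(deltas=[{"tx": 0, "ty": 0, "tz": 0, "rx": 0, "ry": 0, "rz": -0.1}, {"tx": 0, "ty": 0, "tz": 0, "rx": 0, "ry": 0, "rz": -0.2}, {"tx": 0, "ty": 0, "tz": 0, "rx": 0, "ry": 0, "rz": -0.3}, {"tx": 0, "ty": 0, "tz": 0, "rx": 0, "ry": 0, "rz": -0.4}, {"tx": 0, "ty": 0, "tz": 0, "rx": 0, "ry": 0, "rz": -0.45}])

```text
time: 6.63
position: [0.6081, 0.1669, 0.1157]
tool_rot: [-0.217, 0.976, 0.001, 0.001]
ft_force: [-1.0, 1.5, 10.2]
grip_width: 0.0287
```

```bash
python3 - <<'E'
from h import *
o,c=wc();save(c,'w5.png');W=cloud(c);hub(c)
print(o['moment'],o['ft_force'],o['position'],o['grip_width'],o['q'])
i=cv2.imread('pics/w5.png');cv2.imwrite('pics/w5c.png',cv2.resize(i[130:310,210:430],None,fx=3,fy=3,interpolation=cv2.INTER_CUBIC))
E
```

```text
0.142 1129 circ 0.5989 0.1618 0.0249 mean [0.6014 0.1631 0.1385]
0.116 2646 circ 0.6066 0.1652 0.0301 mean [0.5933 0.1592 0.1119]
[ 0.59792798  0.35194223 -0.95284998] [-0.96875333  1.49690671 10.24243333] [0.60809597 0.16685165 0.11571139] 0.0287125193436084 [ 9.00837709e-02  6.63510403e-01  1.51090109e+00  1.87057065e-03
  9.64618988e-01 -1.91945589e+00]
```

View pics/w5c.png

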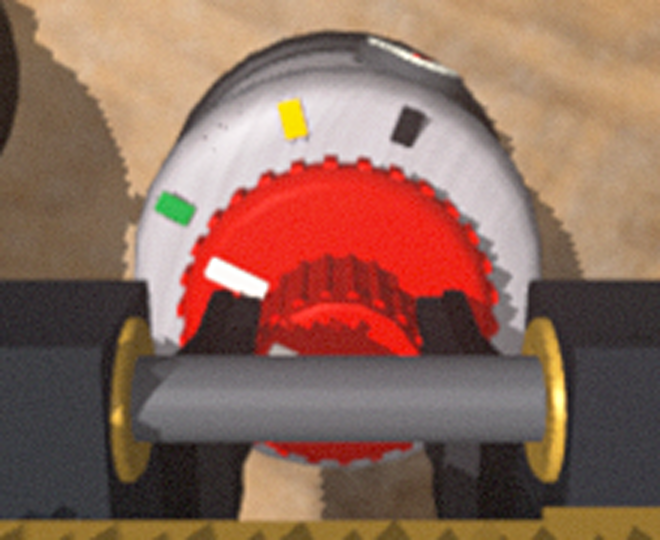

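The pointer is at the green mark and the torque is up, so this is the end stop. Opening now, then rising.

Request:
send_rows(deltas=[{"tx": 0, "ty": 0, "tz": 0, "rx": 0, "ry": 0, "rz": 0}, {"tx": 0, "ty": 0, "tz": 0, "rx": 0, "ry": 0, "rz": 0}, {"tx": 0, "ty": 0, "tz": 0, "rx": 0, "ry": 0, "rz": 0}, {"tx": 0, "ty": 0, "tz": 0, "rx": 0, "ry": 0, "rz": 0}, {"tx": 0, "ty": 0, "tz": 0, "rx": 0, "ry": 0, "rz": 0}], claw=8.7)

```text
time: 7.1
position: [0.6091, 0.1642, 0.1152]
tool_rot: [-0.218, 0.976, -0.002, 0.002]
ft_force: [1.5, -5.5, 6.4]
grip_width: 0.0545
```

Request:
send_rows(deltas=[{"tx": 0, "ty": 0, "tz": -1, "rx": 0, "ry": 0, "rz": 0}, {"tx": 0, "ty": 0, "tz": -3, "rx": 0, "ry": 0, "rz": 0}, {"tx": 0, "ty": 0, "tz": -6, "rx": 0, "ry": 0, "rz": 0}, {"tx": 0, "ty": 0, "tz": -9, "rx": 0, "ry": 0, "rz": 0}, {"tx": 0, "ty": 0, "tz": -10, "rx": 0, "ry": 0, "rz": 0}])

```text
time: 7.52
position: [0.609, 0.1661, 0.2184]
tool_rot: [-0.217, 0.976, -0.001, 0.003]
ft_force: [1.0, 0.0, 0.7]
grip_width: 0.0841
```

```bash
python3 - <<'E'
from h import *
o,c=wc();save(c,'w6.png');W=cloud(c)
m=(W[...,2]>.1)&(W[...,2]<.16)&(np.hypot(W[...,0]-.6075,W[...,1]-.1663)<.035)
h=np.histogram(W[...,2][m],bins=np.arange(.1,.162,.003));print(list(zip(np.round(h[1],3),h[0])))
print(o['ft_force'],o['position'],o['grip_width'],o['time'])
cv2.imwrite('pics/w6b.png',cv2.imread('pics/w6.png'))
for n in ['scene']:
    c=robot.camera(n);save(c,'s6.png')
i=cv2.imread('pics/s6.png');cv2.imwrite('pics/s6c.png',cv2.resize(i[130:310,230:430],None,fx=3,fy=3,interpolation=cv2.INTER_CUBIC))
E
```

```text
[(np.float64(0.1), np.int64(0)), (np.float64(0.103), np.int64(0)), (np.float64(0.106), np.int64(0)), (np.float64(0.109), np.int64(4)), (np.float64(0.112), np.int64(34)), (np.float64(0.115), np.int64(42)), (np.float64(0.118), np.int64(359)), (np.float64(0.121), np.int64(2069)), (np.float64(0.124), np.int64(187)), (np.float64(0.127), np.int64(16)), (np.float64(0.13), np.int64(27)), (np.float64(0.133), np.int64(25)), (np.float64(0.136), np.int64(22)), (np.float64(0.139), np.int64(28)), (np.float64(0.142), np.int64(33)), (np.float64(0.145), np.int64(153)), (np.float64(0.148), np.int64(928)), (np.float64(0.151), np.int64(3)), (np.float64(0.154), np.int64(0)), (np.float64(0.157), np.int64(0))]
[0.96528165 0.00773716 0.66073936] [0.60902084 0.16613313 0.21836159] 0.0841185414309087 7.5167
```

View pics/w6.png

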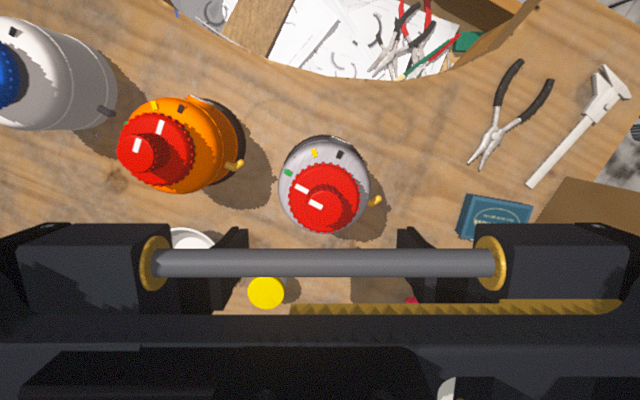

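View pics/s6c.png

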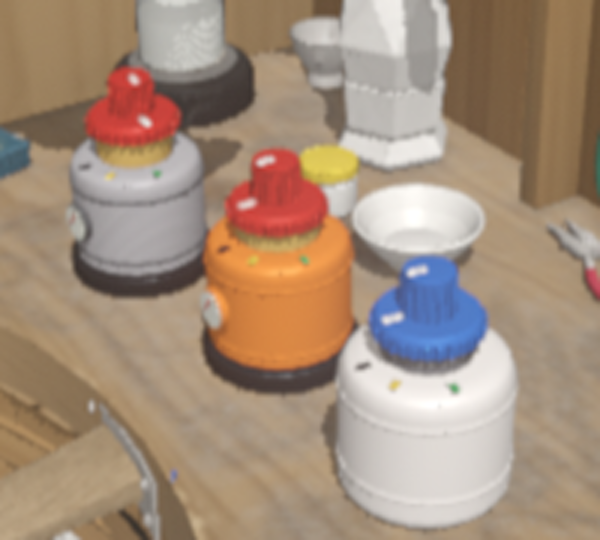

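The cap top is now at about 0.122 m (0.116 m before) and the hub top at about 0.149 m, so it has sprung up about 6 mm. The pointer, in the wrist view at (308,195), is aimed at the green mark at (287,173). The blue and orange caps still point at their black marks. The gripper is clear.

```bash
python3 -c "
from rig import robot
print(robot.get_obs()['ft_force']);print(robot.hand_in())"
```

```text
[-1.07688777  0.66066748 -0.58343083]
the job is handed in; nothing more can be done
None
```

The red cap on the steel steam cleaner is released: it has sprung up and sits loose on the neck, with the pointer at the green mark. I handed the job in at about 7.6 s; it reports no verdict.

- **First stop:** I turned the cap to the yellow mark and held it there unpressed for about 1.4 s. The pointer was within about 1° of the mark, and the cap's height had not changed.
- **Release:** I pressed the cap down about 6 mm and turned it on until the torque rose at the green mark. Then I opened the gripper and backed off straight up.
- **Last checks:** The cap's flat top went from about 0.116 m to about 0.122 m, so it rose about 6 mm. The blue and orange caps still point at their black marks. The gripper is about 7 cm above the cap, with forces close to zero.

During the pause the upward force reading crept up to 5.8 N, just over the 5 N at which the cap starts to go down. The depth image taken right after the pause showed the cap had not moved. No check failed.

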